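# Isolate the bench amplifier and prop its cover open

## Task

The bench amplifier has to be opened for service: first turn the bar handle of its isolator clockwise to fully off, then swing the isolator's lockout hasp right out. Then lift the amplifier's vented lid by its bow handle nearly as far as it goes, so that it stays up by itself, swing up the prop rod that lies inside the case, and let the lid down gently until it rests on the rod, with the rod's tip in the holding hole under the lid. Disturb nothing else on the bench, and leave everything standing by itself.

Things in the scene. Friction and masses are not known exactly. Their poses are not given: they have to be found in the camera images.
- amplifier: Grey open steel case, 200 (x) x 250 (y) x 100 mm high, fixed to the bench; origin under its centre, +x from its front to its hinged far side, +y to the left, z up. Its front, with two round knobs and a dial, faces the robot roughly. Walls 5 mm. Inside, nothing stands higher than 70 mm, and nothing higher than 45 mm within 60 mm of the rod but its pivot bracket (84 mm). Closed, it is covered by the lid.
- lid (a joint): Angle of the lid, rad: 0 closed, grows as the front edge rises, stop at 1.25. Vented aluminium lid, 200 long x 250 wide x 6 mm, about 0.6 kg, hinged along the case's far rim. Its stiff hinge lets it stay by itself above about 1.1 rad; below that it may sink and fall shut unless held. It rests on the seated prop rod at 0.72.
- lid_hinge (a point): Middle of the lid's hinge line (which is along the amplifier's y), at [100, 0, 102] mm in the amplifier's frame. This and the lid's other points turn with the lid: x from its front edge to the hinge, y along the hinge, z out of its upper face.
- lid_handle (a point): Middle of the bar of the lid's bow handle: a round steel bar, 12 mm thick, 120 mm long along y, standing 55 mm out in front of the lid's front edge in the lid's plane (255 mm from the hinge line, 3 mm above the plane of the lid's underside); held by a thinner arm at each end, free in the middle. Lid closed, it is 105 mm above the bench.
- hold_hole (a point): The holding hole under the lid: the place of the rod tip's centre when seated. It lies 150 mm from the hinge line, 50 mm to the right (-y) of the middle, 7 mm below the lid's underside. The hole is a pocket open away from the underside, 14 mm deep, its front and rear walls flaring from about 16 to 25 mm apart; a tip within about 10 mm of its middle is led in when the lid is pressed down.
- rod (a joint): Angle of the prop rod, rad: 0 lying level inside the case, pointing to the hinge side; grows as its tip swings up towards the robot; stop at 1.45. Seated in the hole: 1.115. Light friction (about 1.5 N at the ball) keeps it where it is left.
- rod_pivot (a point): Pivot of the prop rod, at [-75, -50, 78] mm in the amplifier's frame (inside, near the front wall, 22 mm below the rim); its axis is along the amplifier's y. The rod is steel, 10 mm thick.
- rod_ball (a point): Centre of the black ball grip on the rod, 24 mm across, 85 mm from the pivot. With the lid up, the lid leans over it, so the tool must come tilted, its fingers pointing down and away from the robot.
- rod_tip (a point): Centre of the rod's round tip, 14 mm across, 131 mm from the pivot.
- isolator_box: Grey isolator enclosure, 120 (x) x 110 (y) x 70 mm high, fixed to the bench to the left or right of the amplifier; the plain white box with a dial on the other side is a meter. Origin under its centre, z up, front (-x) towards the robot roughly.
- isolator (a joint): Angle of the isolator's bar handle, rad: near 0 on (bar along the enclosure's x), 1.57 off (stop, bar along y), growing clockwise seen from above; turns with about 0.12 N m.
- isolator_grip (a point): On the handle's vertical axis, at [20, 0, 99] mm in the enclosure's frame: the middle of the black bar, 80 mm long, 16 mm wide, from 83 to 111 mm above the bench. Its x is along the bar.
- hasp (a joint): Angle of the lockout hasp, rad: near 0 folded along the enclosure's front edge, 1.57 swung right out towards the robot (stop), growing clockwise seen from above; turns with about 0.06 N m.
- hasp_pivot (a point): Vertical pivot of the hasp, at [-45, 40, 70] mm in the enclosure's frame. The hasp is a flat steel bar, 100 x 22 x 4 mm, lying on the enclosure's top along its front edge when folded.
- hasp_post (a point): The hasp's round upright finger post, 16 mm thick, from 75 to 105 mm above the bench, 65 mm from the pivot (along the enclosure's -y when folded, -x when out); this point is on its axis, 90 mm above the bench.
- board: Loose bystander, to be left alone: copper circuit board 100 x 70 mm; origin under its middle.
- driver: Loose bystander, to be left alone: screwdriver 190 mm; origin under its middle.
- mouse: Loose bystander, to be left alone: computer mouse 105 x 60 mm; origin under its middle.
- caliper: Loose bystander, to be left alone: caliper 190 mm; origin under its middle.
- spool: Loose bystander, to be left alone: solder spool, 60 mm across, 50 high; origin under its middle.
- mug: Loose bystander, to be left alone: white mug, 76 mm across, 90 high; origin under its middle.
- pen: Loose bystander, to be left alone: marker pen 135 mm; origin under its middle.
Things that resemble listed ones, but are neither listed nor needed, are in the scene too. Leave any purple or yellow look-alike of the isolator_box alone.

How it is judged (in metres and radians):
On the way, in this order (a step that is already met when the one before it is completed fails the run):
1. the isolator's handle is turned to off (value of joint isolator above 1.42 rad), for 0.2 s.
2. the lockout hasp is swung out (value of joint hasp above 1.25 rad and value of joint isolator above 1.42 rad), for 0.2 s.
3. the lid is lifted high (value of joint lid above 1 rad and value of joint isolator above 1.42 rad), for 0.2 s.
4. the prop rod is swung up under the raised lid (value of joint rod above 0.85 rad and value of joint lid above 0.8 rad), for 0.2 s.
At the end, for the whole second after the job is handed in: The isolator's handle is off (above 1.42 rad of 1.57), its hasp swung out (above 1.25 rad of 1.57), and the lid rests, at rest, on the prop rod (lid 0.66 to 0.78 rad, rod 1.03 to 1.2 rad), the rod's tip within 6 mm of its seat in the holding hole (all of step 2 and distance between rod_tip and hold_hole below 0.006 m and value of joint lid between 0.66 and 0.78 rad and value of joint rod between 1.03 and 1.2 rad and velocity of joint lid between -0.05 and 0.05 rad/s); the robot touches nothing.
It fails at once if the lid is slammed or forced onto the rod (over 45 N between them) (contact force between rod and lid above 45 N).
It fails at once if a loose thing on the bench is moved by over 30 mm (circuit board, screwdriver, mouse, caliper, spool, mug and pen) (distance of any of board, driver, mouse, caliper, spool, mug, pen from where it was at the start of the episode above 0.03 m).
It also fails if it takes over 72 s, if anything falls off the work surface, if the arm or the gripper's body presses on something with over 40 N, if the wrist force passes 120 N, or if a joint passes its speed limit or range.

## Robot

A 6-joint arm with a two-finger parallel gripper is mounted at the origin on the work surface. World frame = base frame: x ahead of the robot, y to its left, z up, the work surface at z = 0. Lengths are in mm, angles in rad, forces in N, time in s.
With the tool pointing down it reaches from about 275 to 750 mm from the base axis. Payload 10.2 kg.
Tool frame: the origin (TCP) lies at the very end of the fingers, on their centre line; the grasp point (between the pads) lies 19 mm behind it; z points along the fingers, y is the line along which they close (so a half turn about z gives the same grasp; the last joint's range is limited). The gripper opens to 85 mm and grips with 20 to 120 N. Pads are 22 mm wide; open, the fingers measure 114 mm over their backs; the gripper's body (76 mm by 85 mm) begins 54 mm behind the grasp point. The pads swing forward as they close: fully open they stand 13 mm farther back than shut.
Start: joints at [-1.563, 0.313, 1.498, -0, 1.331, -0.223], TCP at [120.083, -511.088, 231.294] pointing down, gripper open.
Joint ranges: [-2.94, 2.94], [-0.97, 2.17], [0.19, 2.56], [-1.23, 4.37], [0.02, 3.11], [-2.88, 2.88]. Speed limits (rad/s): [2.39, 2.39, 3.01, 3.14, 3.14, 3.14].

## Interface

Orientations are given as a unit quaternion [w, x, y, z].
In Python, from rig import ctrl, vision gives the robot as it stands. The module is installed in compiled form; this text tells all that it offers.
- The arm moves only by the tool play_rows, never from a script. Its arguments are lists of equal length, an entry for each row: "translation": the shift along the tool's x, y, z in m, a list of three; "rotation": the turn, a rotation vector about the tool's x, y, z in rad, a list of three; "gripper": the gripper's target within -1 to 1 (shut at 1, half-way at 0, fully open at -1). A call has 1 to 10 rows; each row is the pose to reach, as a shift and turn from the pose commanded when the call began, along the tool's axes at that moment; what a row does not reach only later rows make up. A row lasts 1/8 s, in which the tool goes at most 62.5 mm and 10.7 degrees, less where a joint would pass 70% of its speed; a pose out of reach is approached as far as the arm can. A call with a gripper value outside its range is refused whole. The fingers move at their own pace and stop on an object; "force" is the grip in N (left out, the last holds). Time passes only in rows, so rows that repeat a pose let the fingers close. It gives the time, the measured TCP pose, the force, the opening and the grip force at its end, in the units of the state.
- ctrl.sense(): the state, without advancing time (a new reading comes with each control period).
- vision.capture(name): name is "scene" or "side" or "wrist"; returns a dict with "pixels" (420x560x3 uint8, red, green, blue), "vfov" (degrees; the focal length in pixels is half the picture's height over the tangent of half this angle, whatever the lens; pixels are square), "cx", "cy" (the principal point, pixels), "rvec" (rotation vector, rad) and "tvec" (3), from world to camera coordinates, as OpenCV has them; the wrist camera has in their place "mount" (4x4, takes a point from camera to tool coordinates, whose origin is the TCP and whose axes are the flange's). Camera axes: x right, y down, z forward; pixel columns grow to the right and rows downward; lengths in mm; the calibration is good to about 2 mm. A picture is of the moment at which its call begins: read the wrist's pose just before it. There is no depth.
- ctrl.finish_job(): hands the job in; it is judged then, once.
The state is a dict: "time_s": time; "joints": joint angles; "dq": joint speeds; "tau": joint torques, N m; "eef_pos": TCP position; "ee_rot": TCP orientation; "force": force on the tool from outside, world axes, zero at the start; "wrist_torque": the same for the moment, N m; "grip_width": opening from 0.0 (shut) to 1.0 (fully open); "grip_force": force on a finger pad.
Only numpy, scipy, OpenCV 4.12 (cv2) and the standard library are available. Lean on these libraries where they do the work, as an engineer would, in place of code of your own. Each camera call takes 0.05 s, during which the arm holds its last target. There are 200 camera calls.

## Working session

There is one attempt and no reset: what is moved stays moved. The work goes in short steps, Python scripts to look and compute and a tool call to move; the robot and the scene stay as the last step left them, time stands still between calls to the robot, and variables do not carry over. Pictures are saved under pics/ and viewed, at most 10 in all, crops included, and the job is handed in when it is done.

Besides the shell and the picture viewer there is one more tool, called after ">>>" as a command line: name --argument value ..., lists and objects as JSON in quotes. play_rows: Moves the arm, as the interface text tells. Its arguments: {"type":"object","properties":{"translation":{"type":"array"},"rotation":{"type":"array"},"gripper":{"type":"array"},"force":{"type":"number"}},"required":["translation","rotation","gripper"]}

```bash
mkdir -p pics
cat > h.py <<'E'
import numpy as np, cv2
from scipy.spatial.transform import Rotation as R
from rig import ctrl, vision
def cam(name):
    s=ctrl.sense(); c=vision.capture(name); im=np.array(c["pixels"]); f=im.shape[0]/2/np.tan(np.radians(c["vfov"])/2)
    K=np.array([[f,0,c["cx"]],[0,f,c["cy"]],[0,0,1]])
    if "mount" in c:
        M=np.array(c["mount"]); q=s["ee_rot"]; T=np.eye(4); T[:3,:3]=R.from_quat([q[1],q[2],q[3],q[0]]).as_matrix(); T[:3,3]=s["eef_pos"]
        W=np.linalg.inv(T@M)
    else:
        W=np.eye(4); W[:3,:3]=R.from_rotvec(np.ravel(c["rvec"])).as_matrix(); W[:3,3]=np.ravel(c["tvec"])
    return im,K,W
def ray(K,W,u,v):
    d=W[:3,:3].T@np.linalg.solve(K,[u,v,1.]); return -W[:3,:3].T@W[:3,3], d/np.linalg.norm(d)
def onz(K,W,u,v,z):
    o,d=ray(K,W,u,v); return o+d*(z-o[2])/d[2]
def proj(K,W,p):
    q=K@(W[:3,:3]@np.asarray(p,float)+W[:3,3]); return q[:2]/q[2]
def save(n,im,s=1): cv2.imwrite("pics/"+n,cv2.resize(im[:,:,::-1],None,fx=s,fy=s,interpolation=cv2.INTER_CUBIC))
def tri(a,b):
    A=np.zeros((3,3));B=np.zeros(3)
    for o,d in (a,b):
        P=np.eye(3)-np.outer(d,d);A+=P;B+=P@o
    return np.linalg.solve(A,B)
E
python3 - <<'E'
from h import *
s=ctrl.sense(); print(s)
for n in("scene","side"):
    im,K,W=cam(n); save(n+"0.png",im,1.42); np.savez(n+".npz",im=im,K=K,W=W); print(n,K[0,0],-W[:3,:3].T@W[:3,3],W[:3,:3].round(2).tolist())
c=vision.capture("wrist");print(c["mount"],c["vfov"],c["cx"],c["cy"])
E
```

```text
{'time_s': 0.0, 'joints': array([-1.56338902e+00,  3.13452802e-01,  1.49843932e+00, -5.42176488e-05,
        1.33100976e+00, -2.23416144e-01]), 'dq': array([-0.00089911, -0.00138873,  0.00142056, -0.00099454, -0.00082218,
        0.00021004]), 'tau': array([ 5.98526221e-04, -4.12265182e+01, -2.59742814e+01, -1.76987924e-04,
        4.05050538e-03,  1.50976166e-05]), 'eef_pos': array([ 120.07357036, -510.81415587,  230.73280604]), 'ee_rot': array([-6.53637995e-04,  9.93346499e-01,  1.15162072e-01,  4.43882797e-05]), 'force': array([-0.40828141, -0.73899066,  0.23956524]), 'wrist_torque': array([ 0.02332022, -0.0033363 , -0.05008443]), 'grip_force': 0.0, 'grip_width': 1.0008193434517565}
scene 482.5604895115381 [1548.73598942 -239.28556741 1123.72003389] [[0.15, 0.99, 0.01], [0.7, -0.1, -0.71], [-0.7, 0.11, -0.7]]
side 386.05069279396014 [283.8601365  581.25063852 845.99804098] [[-0.95, -0.3, -0.01], [-0.22, 0.7, -0.68], [0.22, -0.64, -0.74]]
[[ 4.26003993e-04 -9.58414020e-01 -2.85381122e-01  7.37727221e+01]
 [ 9.99999686e-01  5.98884511e-04 -5.18518713e-04  1.29180804e+00]
 [ 6.67865938e-04 -2.85380812e-01  9.58413974e-01 -1.42115936e+02]
 [ 0.00000000e+00  0.00000000e+00  0.00000000e+00  1.00000000e+00]] 58.36914653791359 274.3125197378256 205.97906704217573
```

View pics/scene0.png

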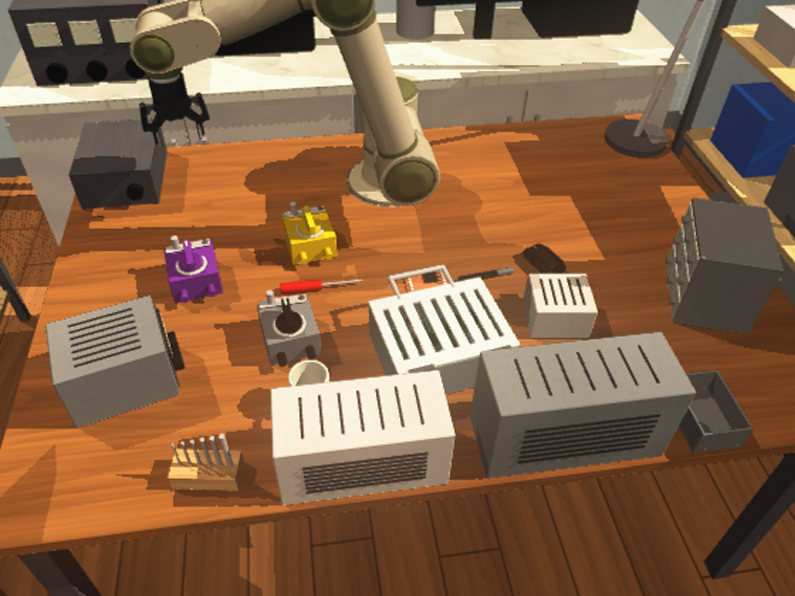

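View pics/side0.png

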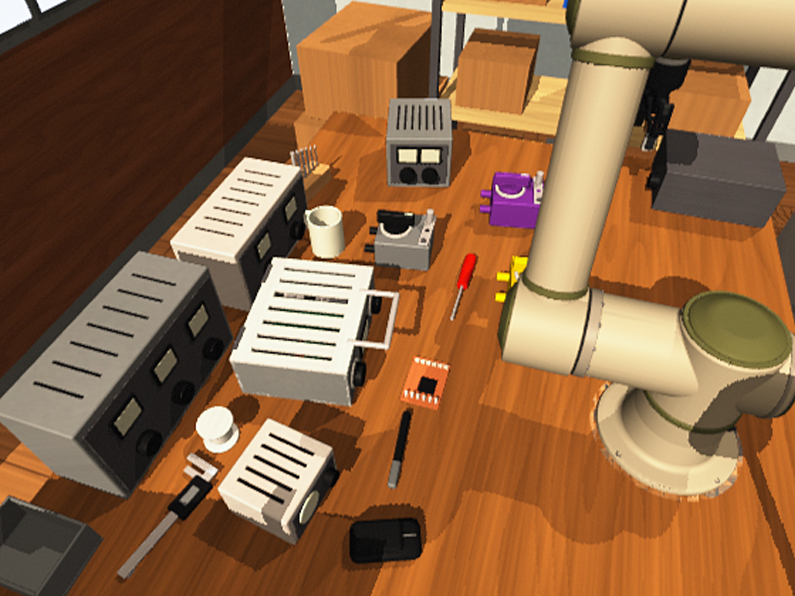

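The scene view shows the white-slotted amplifier lid at (445,325) with its bow handle at (425,280). There are three isolator-like boxes: grey (290,330), purple (192,270) and yellow (310,235). The grey one fits: it's beside the amplifier, with the meter on the other side. Next is one enlarged crop, plus measurements.

Run:
```python
from h import *
S={n:np.load(n+".npz") for n in("scene","side")}
k=1.42
def g(n,u,v,z): d=S[n]; return onz(d["K"],d["W"],u/k,v/k,z).round(0)
print("iso", g("scene",290,318,83), g("side",398,222,83))
print("lid corners side", [g("side",*p,106)for p in((273,258),(374,264),(350,380),(234,362))])
print("lid corners scene",[g("scene",*p,106)for p in((370,302),(493,279),(520,340),(393,375))])
print("handle bar side",[g("side",*p,105) for p in((398,292),(388,348))])
print("handle bar scene",[g("scene",*p,105) for p in((391,277),(444,267))])
a=S["side"]["im"][135:200,250:325]; b=S["scene"]["im"][195:265,175:235]
A=cv2.resize(a,(390,390*65//75),interpolation=cv2.INTER_CUBIC);B=cv2.resize(b,(334,390),interpolation=cv2.INTER_CUBIC)
H=np.zeros((390,724,3),np.uint8);H[:A.shape[0],:390]=A;H[:,390:]=B
save("iso.png",H)
```

```text
iso [ 571. -291.   83.] [ 568. -299.   83.]
lid corners side [array([762., -95., 106.]), array([ 566., -138.,  106.]), array([514., 129., 106.]), array([711., 152., 106.])]
lid corners scene [array([ 570., -124.,  106.]), array([537., 145., 106.]), array([713., 155., 106.]), array([ 764., -106.,  106.])]
handle bar side [array([499., -81., 105.]), array([476.,  48., 105.])]
handle bar scene [array([501., -70., 105.]), array([485.,  49., 105.])]
```

View pics/iso.png

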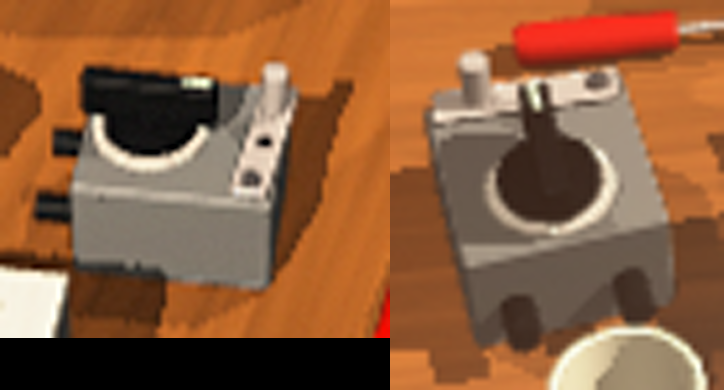

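The grey isolator is confirmed: bar on, hasp folded along the front, post on the right. I'm moving above it for a close look.

>>> play_rows --translation '[[0.478, -0.109, -0.03], [0.478, -0.109, -0.03], [0.478, -0.109, -0.03], [0.478, -0.109, -0.03], [0.478, -0.109, -0.03], [0.478, -0.109, -0.03], [0.478, -0.109, -0.03], [0.478, -0.109, -0.03], [0.478, -0.109, -0.03], [0.478, -0.109, -0.03]]' --rotation '[[0, 0, 0], [0, 0, 0], [0, 0, 0], [0, 0, 0], [0, 0, 0], [0, 0, 0], [0, 0, 0], [0, 0, 0], [0, 0, 0], [0, 0, 0]]' --gripper '[-1, -1, -1, -1, -1, -1, -1, -1, -1, -1]'

```text
time_s: 1.4
eef_pos: [560.0, -295.8, 260.8]
ee_rot: [-0.0, 0.993, 0.115, -0.0]
force: [0.4, -0.1, -0.1]
grip_width: 0.999
grip_force: 0.0
```

Run:
```python
from h import *
s=ctrl.sense();print(s["time_s"],s["eef_pos"].round(1),s["ee_rot"].round(4),s["joints"].round(3))
im,K,W=cam("wrist");save("w1.png",im,1.42);np.savez("w1.npz",im=im,K=K,W=W)
```

```text
1.4 [ 560.  -295.8  260.8] [-2.000e-04  9.933e-01  1.151e-01 -5.000e-04] [-0.67   0.546  1.078 -0.     1.518  0.67 ]
```

View pics/w1.png

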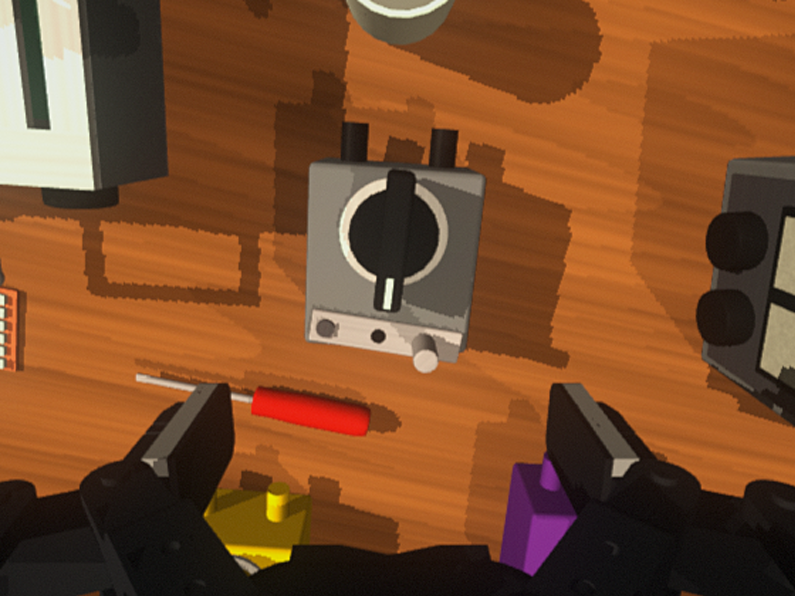

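Run:
```python
from h import *
d=np.load("w1.npz");k=1.42
g=lambda u,v,z:onz(d["K"],d["W"],u/k,v/k,z)
for n,p,z in [("box",(310,162),70),("box",(484,175),70),("box",(306,342),70),("bar far",(401,172),111),("bar near",(387,310),111),("disc",(393,229),83),("post",(425,361),105),("pivot",(326,328),74)]: print(n,g(*p,z).round(1))
a,b=g(401,172,111),g(387,310,111); print("bar yaw",np.degrees(np.arctan2(*(a-b)[[1,0]])),(a+b)/2)
a,b=g(310,162,70),g(484,175,70); print("box yaw",np.degrees(np.arctan2(*(a-b)[[1,0]]))-90)
a,b=g(326,328,74),g(425,361,105); print("hasp dir (0=folded -> box yaw)",np.degrees(np.arctan2(*(a-b)[[1,0]]))-90,np.linalg.norm((a-b)[:2]))
```

```text
box [ 604.8 -236.8   70. ]
box [ 621.5 -341.6   70. ]
box [ 488.9 -256.1   70. ]
bar far [ 614.2 -290.4  111. ]
bar near [ 536.8 -300.9  111. ]
disc [ 578.6 -294.6   83. ]
post [ 508.4 -331.1  105. ]
pivot [ 503.4 -267.4   74. ]
bar yaw 7.672775318826501 [ 575.4772198  -295.65318464  111.        ]
box yaw 9.08245542916022
hasp dir (0=folded -> box yaw) 4.525242814050955 63.92806730570947
```

>>> play_rows --translation '[[0.0167, 0.003, 0.05], [0.0167, 0.003, 0.1], [0.0167, 0.003, 0.14], [0.0167, 0.003, 0.173], [0.0167, 0.003, 0.173], [0.0167, 0.003, 0.173], [0.0167, 0.003, 0.173], [0.0167, 0.003, 0.173], [0.0167, 0.003, 0.173], [0.0167, 0.003, 0.173]]' --rotation '[[0, 0, 0.096], [0, 0, 0.096], [0, 0, 0.096], [0, 0, 0.096], [0, 0, 0.096], [0, 0, 0.096], [0, 0, 0.096], [0, 0, 0.096], [0, 0, 0.096], [0, 0, 0.096]]' --gripper '[-0.3, -0.1, -0.1, -0.1, 0.9, 0.9, 0.9, 0.9, 0.9, 0.9]' --force 50

```text
time_s: 2.7
eef_pos: [577.0, -294.6, 89.8]
ee_rot: [-0.0, 0.998, 0.067, -0.0]
force: [-3.2, 3.1, -2.3]
grip_width: 0.175
grip_force: 51.0
```

>>> play_rows --translation '[[0, 0, 0], [0, 0, 0], [0, 0, 0], [0, 0, 0], [0, 0, 0], [0, 0, 0], [0, 0, 0], [0, 0, 0], [0, 0, 0], [0, 0, 0]]' --rotation '[[0, 0, 0.16], [0, 0, 0.32], [0, 0, 0.48], [0, 0, 0.64], [0, 0, 0.8], [0, 0, 0.96], [0, 0, 1.12], [0, 0, 1.28], [0, 0, 1.44], [0, 0, 1.57]]' --gripper '[0.9, 0.9, 0.9, 0.9, 0.9, 0.9, 0.9, 0.9, 0.9, 0.9]'

```text
time_s: 3.95
eef_pos: [574.0, -298.5, 89.8]
ee_rot: [0.004, 0.752, -0.66, -0.001]
force: [-19.9, -11.2, 0.1]
grip_width: 0.174
grip_force: 53.9
```

>>> play_rows --translation '[[0, 0, 0], [0, 0, 0], [0, 0, 0], [0, 0, 0], [0, 0, -0.03], [0, 0, -0.06]]' --rotation '[[0, 0, 0.03], [0, 0, 0.03], [0, 0, 0.0], [0, 0, 0], [0, 0, 0], [0, 0, 0]]' --gripper '[0.9, 0.9, -0.1, -0.1, -0.1, -0.1]'

```text
time_s: 4.7
eef_pos: [577.7, -294.6, 150.1]
ee_rot: [-0.0, 0.753, -0.658, 0.001]
force: [0.7, -0.7, -0.2]
grip_width: 0.551
grip_force: 0.0
```

Run:
```python
from h import *
s=ctrl.sense();print(s["time_s"],s["eef_pos"].round(1),s["ee_rot"].round(4),s["joints"].round(3),s["force"],s["wrist_torque"])
q=s["ee_rot"];print(R.from_quat([q[1],q[2],q[3],q[0]]).as_matrix().round(3))
im,K,W=cam("scene");a=im[195:265,175:235];b=im[180:290,255:375]
A=cv2.resize(a,(334,390),interpolation=cv2.INTER_CUBIC);B=cv2.resize(b,(425,390),interpolation=cv2.INTER_CUBIC)
save("s2.png",np.hstack([A,B]))
```

```text
4.7 [ 577.7 -294.6  150.1] [-2.000e-04  7.533e-01 -6.577e-01  6.000e-04] [-0.652  0.65   1.195  0.     1.295  2.354] [ 0.72025858 -0.70899633 -0.18581961] [-0.03248105  0.01506473  0.01568935]
[[ 0.135 -0.991  0.001]
 [-0.991 -0.135 -0.   ]
 [ 0.001 -0.001 -1.   ]]
```

View pics/s2.png

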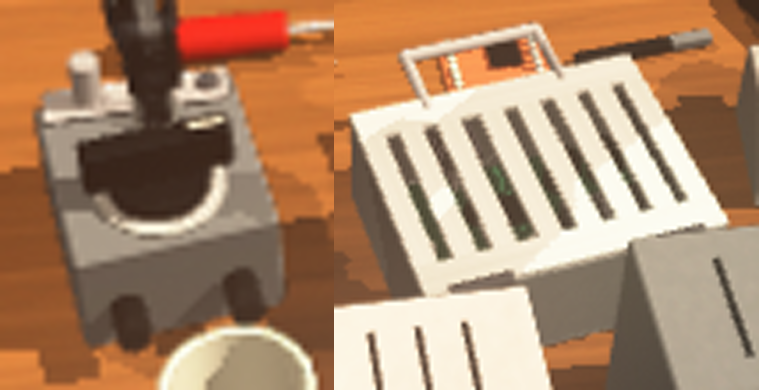

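The bar is now across (off). The post at the left of the crop is still folded. Going to grip the post.

>>> play_rows --translation '[[0.0267, 0.0735, 0], [0.0267, 0.0735, 0], [0.0267, 0.0735, 0], [0.0267, 0.0735, 0], [0.0267, 0.0735, 0.03], [0.0267, 0.0735, 0.068], [0.0267, 0.0735, 0.068], [0.0267, 0.0735, 0.068], [0.0267, 0.0735, 0.068], [0.0267, 0.0735, 0.068]]' --rotation '[[0, 0, -0.18], [0, 0, -0.36], [0, 0, -0.54], [0, 0, -0.72], [0, 0, -0.8], [0, 0, -0.8], [0, 0, -0.8], [0, 0, -0.8], [0, 0, -0.8], [0, 0, -0.8]]' --gripper '[-0.3, -0.3, -0.3, -0.3, -0.3, -0.3, 0.9, 0.9, 0.9, 0.9]' --force 25

```text
time_s: 6.0
eef_pos: [509.0, -332.2, 82.4]
ee_rot: [0.001, 0.95, -0.312, 0.002]
force: [0.0, -2.0, 7.5]
grip_width: 0.175
grip_force: 25.8
```

Run:
```python
from h import *
s=ctrl.sense();print(s["eef_pos"].round(1),s["grip_width"],s["force"])
q=s["ee_rot"];T=R.from_quat([q[1],q[2],q[3],q[0]]).as_matrix()
p=s["eef_pos"];P=np.array([505,-266,p[2]])
r=p-P;print(r,np.hypot(*r[:2]),s["joints"].round(2))
for i in range(1,11):
    c,sn=np.cos(-i*.148),np.sin(-i*.148);print(((T.T@(np.array([c*r[0]-sn*r[1],sn*r[0]+c*r[1],0])-r*[1,1,0]))/1000).round(4).tolist())
```

```text
[ 509.  -332.2   82.4] 0.17469889976165767 [ 0.03600345 -2.0309123   7.47479473]
[  3.98570959 -66.22025895   0.        ] 66.34009780526672 [-0.77  0.63  1.41 -0.    1.09  1.44]
[-0.008, 0.0057, -0.0]
[-0.0167, 0.0102, -0.0001]
[-0.026, 0.0133, -0.0001]
[-0.0357, 0.0151, -0.0001]
[-0.0455, 0.0153, -0.0002]
[-0.0552, 0.0142, -0.0002]
[-0.0647, 0.0116, -0.0003]
[-0.0736, 0.0076, -0.0003]
[-0.0819, 0.0024, -0.0003]
[-0.0894, -0.004, -0.0004]
```

>>> play_rows --translation '[[-0.008, 0.0057, -0.002], [-0.0167, 0.0102, -0.002], [-0.026, 0.0133, -0.002], [-0.0357, 0.0151, -0.002], [-0.0455, 0.0153, -0.002], [-0.0552, 0.0142, -0.002], [-0.0647, 0.0116, -0.002], [-0.0736, 0.0076, -0.002], [-0.0819, 0.0024, -0.002], [-0.0894, -0.004, -0.002]]' --rotation '[[0, 0, 0], [0, 0, 0], [0, 0, 0], [0, 0, 0], [0, 0, 0], [0, 0, 0], [0, 0, 0], [0, 0, 0], [0, 0, 0], [0, 0, 0]]' --gripper '[0.9, 0.9, 0.9, 0.9, 0.9, 0.9, 0.9, 0.9, 0.9, 0.9]'

```text
time_s: 7.25
eef_pos: [433.4, -276.4, 82.4]
ee_rot: [0.003, 0.95, -0.312, -0.005]
force: [-35.8, -15.1, 11.4]
grip_width: 0.177
grip_force: 27.6
```

>>> play_rows --translation '[[0, 0, 0], [0, 0, 0], [0, 0, -0.03], [0, 0, -0.08], [0, 0, -0.12], [-0.02, -0.05, -0.188], [-0.04, -0.1, -0.188], [-0.06, -0.15, -0.188], [-0.084, -0.206, -0.188], [-0.084, -0.206, -0.188]]' --rotation '[[0, 0, 0], [0, 0, 0], [0, 0, 0], [0, 0, 0], [0, 0, -0.18], [0, 0, -0.36], [0, 0, -0.54], [0, 0, -0.72], [0, 0, -0.9], [0, 0, -1.08]]' --gripper '[-0.2, -0.2, -0.2, -0.2, -0.2, -0.2, -0.2, -0.2, -0.2, -0.2]'

```text
time_s: 8.5
eef_pos: [493.4, -55.3, 270.4]
ee_rot: [-0.0, 0.974, 0.226, 0.0]
force: [0.0, -1.3, 0.3]
grip_width: 0.603
grip_force: 0.0
```

>>> play_rows --translation '[[0, 0, 0], [0, 0, 0], [0, 0, 0], [0, 0, 0], [0, 0, 0], [0, 0, 0], [0, 0, 0], [0, 0, 0]]' --rotation '[[0, 0, -0.18], [0, 0, -0.36], [0, 0, -0.54], [0, 0, -0.72], [0, 0, -0.9], [0, 0, -1.08], [0, 0, -1.27], [0, 0, -1.27]]' --gripper '[-0.2, -0.2, -0.2, -0.2, -0.2, -0.2, -0.2, -0.2]'

```text
time_s: 9.5
eef_pos: [493.1, -58.9, 270.2]
ee_rot: [-0.0, 0.655, 0.756, -0.0]
force: [-0.6, 0.1, 0.2]
grip_width: 0.601
grip_force: 0.0
```

Run:
```python
from h import *
s=ctrl.sense();print(s["time_s"],s["eef_pos"].round(1),s["ee_rot"].round(4),s["joints"].round(3))
im,K,W=cam("wrist");save("w2.png",im,1.42);np.savez("w2.npz",im=im,K=K,W=W)
```

```text
9.5 [493.1 -58.9 270.2] [-3.000e-04  6.548e-01  7.558e-01 -1.000e-04] [-0.355  0.223  1.513  0.     1.406 -0.498]
```

View pics/w2.png

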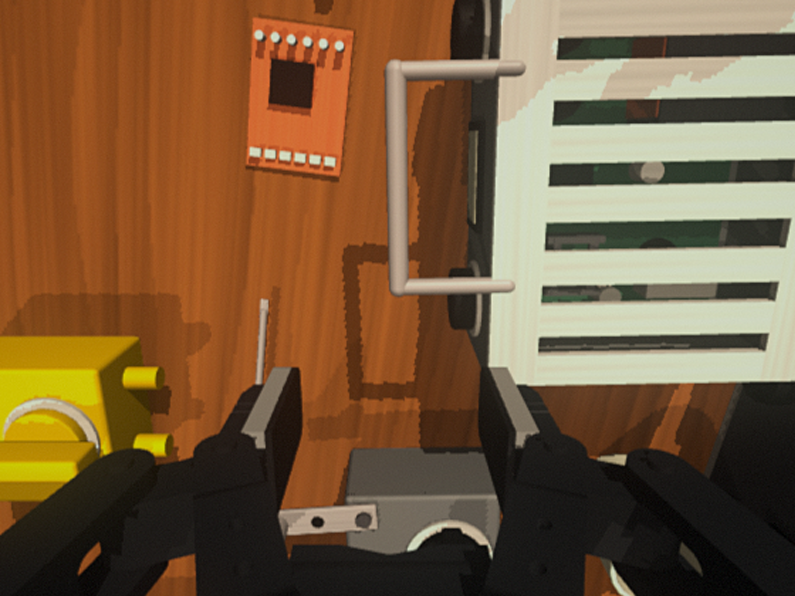

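The hasp is swung out (post bar at (320,520)). The handle bar runs from (394,68) to (401,286), and the lid's right front corner is at (490,383).

Run:
```python
from h import *
d=np.load("w2.npz");k=1.42
g=lambda u,v,z:onz(d["K"],d["W"],u/k,v/k,z)
a,b=g(394,68,105),g(401,286,105);print(a,b,(a+b)/2,np.linalg.norm(a-b),np.degrees(np.arctan2(*(a-b)[[1,0]]))-90)
print(g(490,383,108),g(740,382,108),g(497,0,108))
im=d["im"];g0=im[30:215,260:300].astype(int)
# bar centre columns by gradient against the bench
for v in (70,100,130,160,180):
    row=im[v].astype(int); m=np.where((row[260:305,2]>95))[0]+260; print(v,m.min(),m.max(),row[m.min()],len(m))
```

```text
[481.57071315  45.76553103 105.        ] [503.29064588 -73.29348499 105.        ] [492.43067952 -13.76397698 105.        ] 121.02398428570491 10.33877400561343
[ 567.63464095 -126.878228    108.        ] [ 722.18533278 -103.80596531  108.        ] [529.04068512  84.86796708 108.        ]
70 273 284 [144 123 106] 12
100 273 285 [131 113  97] 13
130 274 285 [142 121 104] 12
160 275 285 [150 128 109] 11
180 275 286 [145 122 107] 12
```

>>> play_rows --translation '[[0.0447, 0.0058, 0.03], [0.0447, 0.0058, 0.08], [0.0447, 0.0058, 0.13], [0.0447, 0.0058, 0.165], [0.0447, 0.0058, 0.183], [0.0447, 0.0058, 0.183], [0.0447, 0.0058, 0.183], [0.0447, 0.0058, 0.183], [0.0447, 0.0058, 0.183], [0.0447, 0.0058, 0.183]]' --rotation '[[0, 0, -0.035], [0, 0, -0.035], [0, 0, -0.035], [0, 0, -0.035], [0, 0, -0.035], [0, 0, -0.035], [0, 0, -0.035], [0, 0, -0.035], [0, 0, -0.035], [0, 0, -0.035]]' --gripper '[-0.2, -0.2, -0.2, -0.2, -0.2, 0.95, 0.95, 0.95, 0.95, 0.95]' --force 40

```text
time_s: 10.8
eef_pos: [490.7, -14.5, 88.1]
ee_rot: [-0.002, 0.641, 0.767, -0.002]
force: [-13.2, -4.8, 7.3]
grip_width: 0.123
grip_force: 39.0
```

```bash
cat >> h.py <<'E'
psi=np.radians(10.2); ex=np.array([np.cos(psi),np.sin(psi),0]); ey=np.array([-np.sin(psi),np.cos(psi),0]); ez=np.array([0,0,1.])
HB=np.array([492.4,-13.8,0])
AO=HB+155*ex
def st():
    s=ctrl.sense();q=s["ee_rot"];return s,R.from_quat([q[1],q[2],q[3],q[0]]).as_matrix()
def amp(x,y,z): return AO+x*ex+y*ey+z*ez
def bar(L): return amp(100-255*np.cos(L)+3*np.sin(L),0,102+255*np.sin(L)+3*np.cos(L))
E
python3 - <<'E'
from h import *
s,T=st();print(s["eef_pos"].round(1),s["grip_width"],s["force"].round(1),AO)
for L in list(np.arange(.1,1.25,.1)): print(round(L,2),((T.T@(bar(L)-bar(0)))/1000).round(3).tolist())
E
```

```text
[490.7 -14.5  88.1] 0.12297150490002726 [-13.2  -4.8   7.3] [644.95031924  13.64813475   0.        ]
0.1 [0.0, 0.001, -0.025]
0.2 [0.0, 0.005, -0.051]
0.3 [-0.0, 0.012, -0.075]
0.4 [-0.0, 0.021, -0.099]
0.5 [-0.0, 0.032, -0.122]
0.6 [-0.0, 0.046, -0.144]
0.7 [-0.0, 0.061, -0.164]
0.8 [-0.0, 0.079, -0.182]
0.9 [-0.0, 0.098, -0.199]
1.0 [-0.0, 0.119, -0.214]
1.1 [-0.0, 0.141, -0.226]
1.2 [-0.0, 0.164, -0.237]
```

>>> play_rows --translation '[[0, 0, -0.013], [0, 0.001, -0.032], [0, 0.005, -0.051], [0, 0.012, -0.075], [0, 0.021, -0.099], [0, 0.032, -0.122], [0, 0.046, -0.144], [0, 0.061, -0.164], [0, 0.079, -0.182], [0, 0.098, -0.199]]' --rotation '[[0, 0, 0], [0, 0, 0], [0, 0, 0], [0, 0, 0], [0, 0, 0], [0, 0, 0], [0, 0, 0], [0, 0, 0], [0, 0, 0], [0, 0, 0]]' --gripper '[0.95, 0.95, 0.95, 0.95, 0.95, 0.95, 0.95, 0.95, 0.95, 0.95]'

```text
time_s: 12.05
eef_pos: [587.2, 1.3, 290.7]
ee_rot: [0.001, 0.642, 0.767, -0.003]
force: [-14.0, -11.9, 12.8]
grip_width: 0.122
grip_force: 39.1
```

>>> play_rows --translation '[[0, 0.02, -0.015], [0, 0.042, -0.027], [0, 0.056, -0.034], [0, 0.064, -0.037], [0, 0.065, -0.038], [0, 0.065, -0.038]]' --rotation '[[0, 0, 0], [0, 0, 0], [0, 0, 0], [0, 0, 0], [0, 0, 0], [0, 0, 0]]' --gripper '[0.95, 0.95, 0.95, 0.95, 0.95, 0.95]'

```text
time_s: 12.8
eef_pos: [652.9, 12.5, 327.1]
ee_rot: [0.003, 0.643, 0.766, -0.001]
force: [-0.6, -9.7, 6.4]
grip_width: 0.118
grip_force: 40.8
```

Run:
```python
from h import *
s,T=st();p=s["eef_pos"]+[0,0,17.5];print(p,s["grip_width"],s["force"].round(1),s["joints"].round(2))
r=p-AO;print("amp xz",r@ex,r@ey,r[2],"L",np.arctan2(r[2]-102,100-r@ex),np.hypot(r[2]-102,100-r@ex))
```

```text
[652.88946264  12.53799945 344.57422424] 0.11799328492492873 [-0.6 -9.7  6.4] [-0.16  0.59  0.85 -0.    1.7  -0.33]
amp xz 7.617082048907069 -2.498491438539492 344.57422424204134 L 1.2069120909094286 259.57052566843277
```

>>> play_rows --translation '[[0, 0, 0], [0, 0, 0], [0, 0, -0.03], [0, 0, -0.06], [0, -0.05, -0.06], [-0.02, -0.1, -0.06], [-0.047, -0.15, -0.06], [-0.047, -0.2, -0.06], [-0.047, -0.2, -0.06], [-0.047, -0.2, -0.06]]' --rotation '[[0, 0, 0], [0, 0, 0], [0, 0, 0], [0, 0, 0], [0, 0, 0.17], [0, 0, 0.35], [0, 0, 0.52], [0, 0, 0.7], [0, 0, 0.87], [0, 0, 1.05]]' --gripper '[-0.1, -0.1, -0.1, -0.1, -0.1, -0.1, -0.1, -0.1, -0.1, -0.1]'

```text
time_s: 14.05
eef_pos: [464.0, -66.8, 384.9]
ee_rot: [0.0, 0.94, 0.34, 0.001]
force: [0.7, -0.5, 0.7]
grip_width: 0.551
grip_force: 0.0
```

>>> play_rows --translation '[[0, 0, 0], [0, 0, 0], [0, 0, 0], [0, 0, 0]]' --rotation '[[0, 0, 0.18], [0, 0, 0.36], [0, 0, 0.52], [0, 0, 0.52]]' --gripper '[-0.1, -0.1, -0.1, -0.1]'

```text
time_s: 14.55
eef_pos: [464.5, -66.7, 384.5]
ee_rot: [-0.0, 0.996, 0.091, 0.0]
force: [0.4, 0.1, 0.0]
grip_width: 0.554
grip_force: 0.0
```

Run:
```python
from h import *
s,T=st();p=s["eef_pos"];r=p-AO;print(s["time_s"],p.round(1),r@ex,r@ey,s["force"].round(1),s["joints"].round(2));print((T.T@np.c_[ex,ey,ez]).round(3))
t=.65; z=np.sin(t)*ex-np.cos(t)*ez
tgt=amp(10,-50,78)+z*(17-110); print("pre, tool frame:",T.T@(tgt-p)/1000)
im,K,W=cam("scene");np.savez("s3.npz",im=im,K=K,W=W)
for L in(1.0,1.1,1.2,1.25):print(L,[proj(K,W,bar(L)+y*ey).round(0).tolist() for y in(-60,0,60)])
im2,K2,W2=cam("side")
for L in(1.0,1.1,1.2,1.25):print(L,[proj(K2,W2,bar(L)+y*ey).round(0).tolist() for y in(-60,0,60)])
b=im[60:300,250:400];a=im2[60:300,130:330]
save("s3.png",np.hstack([cv2.resize(b,(375,600),interpolation=cv2.INTER_CUBIC),cv2.resize(a,(425,600),interpolation=cv2.INTER_CUBIC)]))
```

```text
14.55 [464.5 -66.7 384.5] -191.8684960447488 -47.10364171421506 [0.4 0.1 0. ] [-0.39  0.13  1.34  0.    1.68  1.  ]
[[ 1.     0.003  0.   ]
 [ 0.003 -1.    -0.   ]
 [ 0.     0.    -1.   ]]
pre, tool frame: [0.14549617 0.00340009 0.23250229]
1.0 [[290.0, 167.0], [312.0, 162.0], [333.0, 157.0]]
1.1 [[294.0, 168.0], [316.0, 164.0], [337.0, 159.0]]
1.2 [[297.0, 171.0], [319.0, 166.0], [341.0, 161.0]]
1.25 [[299.0, 173.0], [321.0, 168.0], [344.0, 163.0]]
1.0 [[224.0, 138.0], [217.0, 155.0], [211.0, 174.0]]
1.1 [[213.0, 133.0], [206.0, 150.0], [199.0, 168.0]]
1.2 [[202.0, 128.0], [195.0, 145.0], [187.0, 164.0]]
1.25 [[197.0, 126.0], [189.0, 143.0], [181.0, 162.0]]
```

View pics/s3.png

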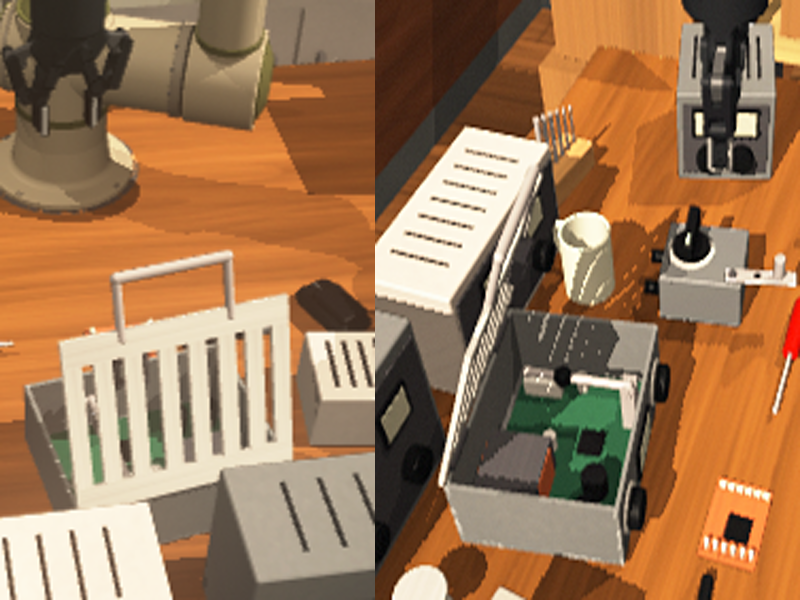

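The lid stands by itself at about 1.2 rad. The black ball is at (563,376) in the side crop, which is (218.5,210.4) in the raw frame. I'll check it against the predicted point.

Run:
```python
from h import *
d=np.load("side.npz");K,W=d["K"],d["W"]
print(proj(K,W,amp(10,-50,78)),proj(K,W,amp(-75,-50,78)))
o,v=ray(K,W,218.5,210.4); s=(-50-(o-AO)@ey)/(v@ey);p=o+s*v-AO;print(p@ex,p@ey,p[2])
```

```text
[216.83559563 211.58258777] [247.81641846 214.39333029]
4.700296194666436 -50.00000000000002 83.41585195754851
```

>>> play_rows --translation '[[0.02, 0.003, 0.04], [0.04, 0.003, 0.08], [0.06, 0.003, 0.12], [0.09, 0.003, 0.16], [0.12, 0.003, 0.2], [0.145, 0.003, 0.232], [0.145, 0.003, 0.232], [0.145, 0.003, 0.232]]' --rotation '[[0, 0.16, 0], [0, 0.32, 0], [0, 0.48, 0], [0, 0.65, 0], [0, 0.65, 0], [0, 0.65, 0], [0, 0.65, 0], [0, 0.65, 0]]' --gripper '[-0.1, -0.1, -0.1, -0.1, -0.1, -0.1, -0.1, -0.1]'

```text
time_s: 15.65
eef_pos: [607.7, -44.1, 153.4]
ee_rot: [-0.028, 0.944, 0.086, 0.319]
force: [-0.5, -0.7, 0.9]
grip_width: 0.552
grip_force: 0.0
```

Run:
```python
from h import *
s,T=st();print(s["time_s"],s["eef_pos"].round(1),s["joints"].round(2),(T[:,2]).round(3))
im,K,W=cam("wrist");save("w4.png",im,1.42);np.savez("w4.npz",im=im,K=K,W=W)
print("pred ball,pivot px*1.42",1.42*proj(K,W,amp(10,-50,78)),1.42*proj(K,W,amp(-75,-50,78)))
```

```text
15.65 [607.7 -44.1 153.4] [-0.41  0.33  1.85  0.75  0.52  0.4 ] [ 0.596  0.108 -0.795]
pred ball,pivot px*1.42 [387.01541066 299.69415381] [385.95169004 496.26153777]
```

View pics/w4.png

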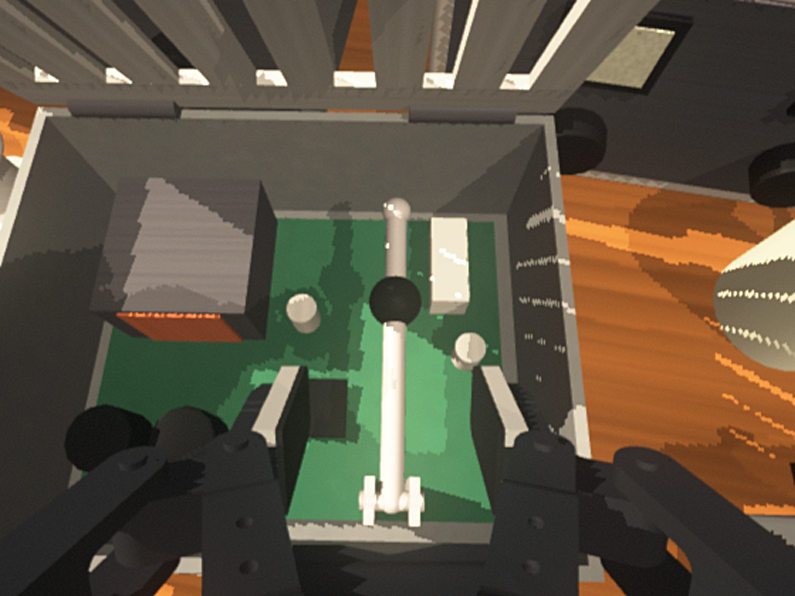

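The ball is at (395,300) against a predicted (387,300), so about 3 mm further right. I'm going in, corrected for that.

Run:
```python
from h import *
s,T=st();z=T[:,2]
b=amp(10,-53,78);tgt=b+17*z;p=s["eef_pos"];print("to grasp",T.T@(tgt-p)/1000)
for a in list(np.arange(.15,1.06,.15))+[1.115]:
    c=amp(-75+85*np.cos(a),-53,78+85*np.sin(a));print(round(a,3),(T.T@(c-b)/1000).round(4).tolist())
```

```text
to grasp [-0.00079865  0.0026553   0.1117919 ]
0.15 [0.0069, 0.0, -0.0107]
0.3 [0.0122, 0.0, -0.0223]
0.45 [0.0157, 0.0, -0.0345]
0.6 [0.0173, 0.0, -0.0472]
0.75 [0.017, 0.0, -0.0599]
0.9 [0.0148, 0.0, -0.0724]
1.05 [0.0108, 0.0, -0.0845]
1.115 [0.0085, 0.0, -0.0895]
```

>>> play_rows --translation '[[-0.001, 0.0027, 0.03], [-0.001, 0.0027, 0.06], [-0.001, 0.0027, 0.09], [-0.001, 0.0027, 0.112], [-0.001, 0.0027, 0.112], [-0.001, 0.0027, 0.112], [-0.001, 0.0027, 0.112], [-0.001, 0.0027, 0.112], [-0.001, 0.0027, 0.112]]' --rotation '[[0, 0, 0], [0, 0, 0], [0, 0, 0], [0, 0, 0], [0, 0, 0], [0, 0, 0], [0, 0, 0], [0, 0, 0], [0, 0, 0]]' --gripper '[-0.1, -0.1, -0.1, -0.1, -0.1, 0.9, 0.9, 0.9, 0.9]' --force 25

```text
time_s: 16.82
eef_pos: [674.0, -34.5, 62.8]
ee_rot: [-0.029, 0.944, 0.085, 0.318]
force: [-1.5, 3.9, 0.4]
grip_width: 0.259
grip_force: 24.4
```

>>> play_rows --translation '[[0.0069, 0, -0.0107], [0.0122, 0, -0.0223], [0.0157, 0, -0.0345], [0.0173, 0, -0.0472], [0.017, 0, -0.0599], [0.0148, 0, -0.0724], [0.0108, 0, -0.0845], [0.0085, 0, -0.0895], [0.0085, 0, -0.0895]]' --rotation '[[0, 0, 0], [0, 0, 0], [0, 0, 0], [0, 0, 0], [0, 0, 0], [0, 0, 0], [0, 0, 0], [0, 0, 0], [0, 0, 0]]' --gripper '[0.9, 0.9, 0.9, 0.9, 0.9, 0.9, 0.9, 0.9, 0.9]'

```text
time_s: 17.95
eef_pos: [626.7, -42.4, 139.5]
ee_rot: [-0.029, 0.944, 0.085, 0.318]
force: [-1.4, 8.5, 0.3]
grip_width: 0.255
grip_force: 24.8
```

Run:
```python
from h import *
s,T=st();print(s["grip_width"],s["force"].round(1));g=s["eef_pos"]-17*T[:,2]-AO;print("ball",g@ex,g@ey,g[2],"ang",np.arctan2(g[2]-78,g@ex+75),np.hypot(g[2]-78,g@ex+75))
im,K,W=cam("side");np.savez("s5.npz",im=im,K=K,W=W)
for a in(.95,1.05,1.115,1.2):print(a,[proj(K,W,amp(-75+r*np.cos(a),-53,78+r*np.sin(a))).round(1).tolist() for r in(85,131)])
save("s5.png",im[100:270,150:370],3.5)
```

```text
0.2551577507786151 [-1.4  8.5  0.3]
ball -38.13246688067916 -51.99112807964554 153.0810305905299 ang 1.1143451249818663 83.64434322080787
0.95 [[227.2, 193.8], [215.1, 182.3]]
1.05 [[229.7, 192.7], [219.0, 180.6]]
1.115 [[231.5, 192.2], [221.8, 179.6]]
1.2 [[233.9, 191.6], [225.6, 178.6]]
```

View pics/s5.png

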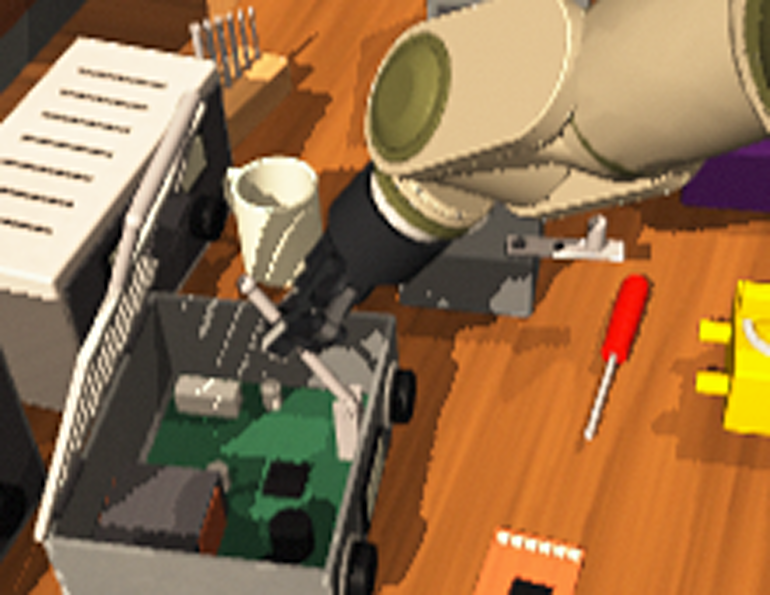

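The rod is up (tip at (247,287) in the crop, consistent with about 1.1 rad). Releasing and retreating.

>>> play_rows --translation '[[0, 0, 0], [0, 0, 0], [0, 0, -0.03], [0, 0, -0.08], [0, 0, -0.13], [0.006, 0, -0.18], [0.012, 0, -0.23], [0.018, 0, -0.28], [0.018, 0, -0.294], [0.018, 0, -0.294]]' --rotation '[[0, 0, 0], [0, 0, 0], [0, 0, 0], [0, 0, 0], [0, 0, 0], [0, -0.16, 0], [0, -0.32, 0], [0, -0.48, 0], [0, -0.65, 0], [0, -0.65, 0]]' --gripper '[-0.1, -0.1, -0.1, -0.1, -0.1, -0.1, -0.1, -0.1, -0.1, -0.1]'

```text
time_s: 19.25
eef_pos: [467.7, -72.5, 383.8]
ee_rot: [0.0, 0.996, 0.09, 0.001]
force: [-0.4, 0.3, -0.6]
grip_width: 0.553
grip_force: 0.0
```

>>> play_rows --translation '[[0, 0, -0.03], [0, 0, -0.03], [0, 0, -0.03], [0, 0, -0.03], [0, 0, -0.03], [0, 0, -0.03], [0, 0, -0.03], [0, 0, -0.03], [0, 0, -0.03], [0, 0, -0.03]]' --rotation '[[0, 0, -0.18], [0, 0, -0.36], [0, 0, -0.54], [0, 0, -0.72], [0, 0, -0.9], [0, 0, -1.08], [0, 0, -1.26], [0, 0, -1.44], [0, 0, -1.57], [0, 0, -1.57]]' --gripper '[-0.1, -0.1, -0.1, -0.1, -0.1, -0.1, -0.1, -0.1, -0.1, -0.1]'

```text
time_s: 20.5
eef_pos: [466.4, -72.5, 413.1]
ee_rot: [0.0, 0.642, 0.767, 0.001]
force: [-0.3, 0.1, -0.4]
grip_width: 0.555
grip_force: 0.0
```

Run:
```python
from h import *
s,T=st();p=s["eef_pos"];print(s["time_s"],p.round(1),T[:,0].round(3),T[:,2].round(3),s["joints"].round(2))
print("to above handle / handle",T.T@(np.array([652.9,12.5,400])-p)/1000,T.T@(np.array([652.9,12.5,327])-p)/1000)
im,K,W=cam("side");im2,K2,W2=cam("scene")
for L in(1.1,1.2):print(L,[(proj(K2,W2,bar(L)+y*ey)).round(0).tolist() for y in(-60,60)])
def tip(a):return [amp(-75+r*np.cos(a),-53,78+r*np.sin(a)) for r in(85,131)]
for a in(1.0,1.05,1.1,1.15):print(a,[((proj(K,W,q)-[170,130])*5).round(0).tolist() for q in tip(a)])
save("s6.png",np.hstack([cv2.resize(im[130:250,170:250],(400,600),interpolation=cv2.INTER_CUBIC),cv2.resize(im2[150:270,255:335],(400,600),interpolation=cv2.INTER_CUBIC)]))
```

```text
20.5 [466.4 -72.5 413.1] [-0.177  0.984  0.001] [ 0.002  0.001 -1.   ] [-0.4   0.13  1.26  0.    1.75 -0.58]
to above handle / handle [0.05069209 0.19859115 0.0134957 ] [0.05064481 0.19844878 0.08649555]
1.1 [[294.0, 168.0], [337.0, 159.0]]
1.2 [[297.0, 171.0], [341.0, 161.0]]
1.0 [[292.0, 316.0], [235.0, 257.0]]
1.05 [[299.0, 314.0], [245.0, 253.0]]
1.1 [[305.0, 312.0], [256.0, 249.0]]
1.15 [[312.0, 310.0], [267.0, 246.0]]
```

View pics/s6.png

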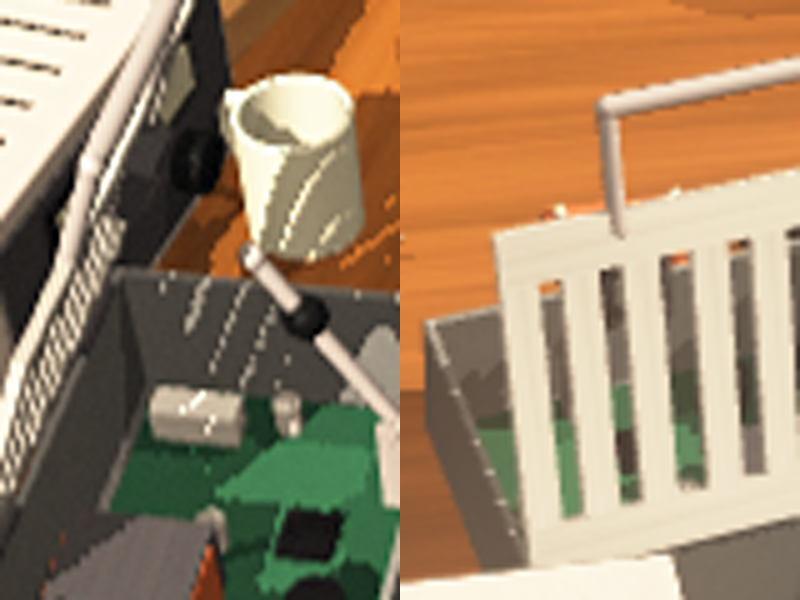

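The rod stands at about 1.09 rad (ball (304,316), tip (251,257)) and the lid at about 1.2. Regripping the handle.

>>> play_rows --translation '[[0.015, 0.05, 0], [0.03, 0.1, 0], [0.05, 0.15, 0], [0.05, 0.198, 0], [0.05, 0.198, 0.04], [0.05, 0.198, 0.086], [0.05, 0.198, 0.086], [0.05, 0.198, 0.086], [0.05, 0.198, 0.086], [0.05, 0.198, 0.086]]' --rotation '[[0, 0, 0], [0, 0, 0], [0, 0, 0], [0, 0, 0], [0, 0, 0], [0, 0, 0], [0, 0, 0], [0, 0, 0], [0, 0, 0], [0, 0, 0]]' --gripper '[-0.1, -0.1, -0.1, -0.1, -0.1, -0.1, 0.95, 0.95, 0.95, 0.95]' --force 40

```text
time_s: 21.85
eef_pos: [652.7, 11.9, 330.5]
ee_rot: [0.002, 0.641, 0.767, 0.001]
force: [-1.4, 0.7, 6.5]
grip_width: 0.121
grip_force: 39.8
```

Run:
```python
from h import *
s,T=st();print(s["eef_pos"].round(1),s["grip_width"],s["force"].round(1))
b0=bar(1.2)
for L in(1.15,1.1,1.05,1.0,.95,.9,.86,.83,.8,.78,.76,.75,.74,.73,.72,.71,.7): print(L,((T.T@(bar(L)-b0))/1000).round(4).tolist())
```

```text
[652.7  11.9 330.5] 0.12108677991291844 [-1.4  0.7  6.5]
1.15 [0.0, -0.0118, 0.0047]
1.1 [0.0, -0.0234, 0.01]
1.05 [0.0, -0.0347, 0.0159]
1.0 [0.0001, -0.0457, 0.0224]
0.95 [0.0001, -0.0564, 0.0294]
0.9 [0.0001, -0.0667, 0.0369]
0.86 [0.0001, -0.0747, 0.0433]
0.83 [0.0001, -0.0805, 0.0482]
0.8 [0.0001, -0.0861, 0.0534]
0.78 [0.0001, -0.0898, 0.0569]
0.76 [0.0001, -0.0934, 0.0605]
0.75 [0.0001, -0.0952, 0.0624]
0.74 [0.0001, -0.0969, 0.0642]
0.73 [0.0002, -0.0987, 0.0661]
0.72 [0.0002, -0.1004, 0.068]
0.71 [0.0002, -0.1021, 0.0699]
0.7 [0.0002, -0.1038, 0.0718]
```

>>> play_rows --translation '[[0, -0.0118, 0.0047], [0, -0.0234, 0.01], [0, -0.0347, 0.0159], [0, -0.0457, 0.0224], [0, -0.0564, 0.0294], [0, -0.0667, 0.0369], [0, -0.0747, 0.0433], [0, -0.0805, 0.0482], [0, -0.0861, 0.0534], [0, -0.0861, 0.0534]]' --rotation '[[0, 0, 0], [0, 0, 0], [0, 0, 0], [0, 0, 0], [0, 0, 0], [0, 0, 0], [0, 0, 0], [0, 0, 0], [0, 0, 0], [0, 0, 0]]' --gripper '[0.95, 0.95, 0.95, 0.95, 0.95, 0.95, 0.95, 0.95, 0.95, 0.95]'

```text
time_s: 23.1
eef_pos: [567.4, -2.6, 274.9]
ee_rot: [-0.0, 0.641, 0.767, 0.001]
force: [-3.0, 5.3, -0.0]
grip_width: 0.12
grip_force: 39.8
```

```bash
cat > q.py <<'E'
from h import *
s,T=st();g=s["eef_pos"]-[0,0,-17]-AO;print(s["time_s"],s["eef_pos"].round(1),s["force"].round(1),"L",np.arctan2(g[2]-102,100-g@ex)-.012,np.hypot(g[2]-102,100-g@ex))
im,K,W=cam("side");im2,K2,W2=cam("scene");np.savez("last.npz",a=im,b=im2)
E
python3 q.py
```

```text
23.1 [567.4  -2.6 274.9] [-3.   5.3 -0. ] L 0.8024132653691483 261.145336447576
```

>>> play_rows --translation '[[0, -0.0037, 0.0035], [0, -0.0055, 0.0053], [0, -0.0073, 0.0071], [0, -0.0091, 0.009], [0, -0.0108, 0.0108], [0, -0.0126, 0.0127], [0, -0.0126, 0.0127]]' --rotation '[[0, 0, 0], [0, 0, 0], [0, 0, 0], [0, 0, 0], [0, 0, 0], [0, 0, 0], [0, 0, 0]]' --gripper '[0.95, 0.95, 0.95, 0.95, 0.95, 0.95, 0.95]'

```text
time_s: 24.08
eef_pos: [555.6, -4.8, 262.6]
ee_rot: [0.0, 0.641, 0.768, 0.001]
force: [0.5, 5.9, 1.3]
grip_width: 0.123
grip_force: 40.0
```

```bash
python3 q.py
```

```text
24.075 [555.6  -4.8 262.6] [0.5 5.9 1.3] L 0.7366422376490723 260.93273299652617
```

>>> play_rows --translation '[[0, -0.0018, 0.0019], [0, -0.0035, 0.0038], [0, -0.0035, 0.0038], [0, -0.0035, 0.0038]]' --rotation '[[0, 0, 0], [0, 0, 0], [0, 0, 0], [0, 0, 0]]' --gripper '[0.95, 0.95, 0.95, 0.95]'

```text
time_s: 24.68
eef_pos: [554.8, -5.0, 261.6]
ee_rot: [0.004, 0.641, 0.768, 0.004]
force: [8.9, 9.2, 12.4]
grip_width: 0.12
grip_force: 41.1
```

```bash
python3 q.py
```

```text
24.675 [554.8  -5.  261.6] [ 8.9  9.2 12.4] L 0.7314715514320904 260.8904931637796
```

Run:
```python
from h import *
d=np.load("side.npz");K,W=d["K"],d["W"];im=np.load("last.npz")["a"]
for a in(1.0,1.05,1.1,1.115,1.15,1.2):print(a,proj(K,W,amp(-75+85*np.cos(a),-53,78+85*np.sin(a))).round(1))
sub=im[175:210,215:250].astype(int).sum(2)
for r in sub[::1]:print("".join("#" if v<110 else "+" if v<200 else "." for v in r))
```

```text
1.0 [228.4 193.2]
1.05 [229.7 192.7]
1.1 [231.1 192.3]
1.115 [231.5 192.2]
1.15 [232.5 191.9]
1.2 [233.9 191.6]
................................+..
................................#..
................................#..
................................+..
...............................++++
...............................+.+.
.....................++............
..................++....+..........
.................+...............+.
..............................+.+..
.......................+........+..
.............................+.....
.............................++...+
...................................
................+###++.............
................+#####.......+.....
................#####.......+++++++
.............######.........+++++++
............+####+..........+++++++
............+###...........++++++++
............+#...........++++++++++
.......................+++++++++++.
........................++++++++...
.........................+++++.....
..................+......++++.....+
................+++++.....+.....+++
..............+++++++........+..+++
.............+++++++++......+++++++
...........++++.++++++.......++++++
.........+++++++++++.........++++++
.........+++++++++....+.......+++++
........+++++++++.....+++......+++.
........+++++++....+++++++.........
........++.......++++++++++.......+
.......++.......+++++++++++........
```

The ball sits at about (231.5,192), matching the seated angle of 1.115. The lid carries load at about 0.72–0.73, so I'm releasing it.

>>> play_rows --translation '[[0, 0, 0], [0, 0, 0], [0, 0, 0], [0, 0, -0.03], [0, 0, -0.07], [0, 0, -0.11], [0, -0.05, -0.12], [0, -0.1, -0.12], [0, -0.1, -0.12], [0, -0.1, -0.12]]' --rotation '[[0, 0, 0], [0, 0, 0], [0, 0, 0], [0, 0, 0], [0, 0, 0], [0, 0, 0], [0, 0, 0], [0, 0, 0], [0, 0, 0], [0, 0, 0]]' --gripper '[-0.1, -0.1, -0.1, -0.1, -0.1, -0.1, -0.1, -0.1, -0.1, -0.1]'

```text
time_s: 26.02
eef_pos: [453.9, -24.1, 378.0]
ee_rot: [0.0, 0.641, 0.767, 0.0]
force: [-1.0, 0.1, -0.5]
grip_width: 0.548
grip_force: 0.0
```

Run:
```python
from h import *
s,T=st();print(s["time_s"],s["eef_pos"].round(1),s["force"].round(1))
im,K,W=cam("scene")
for L in(.66,.69,.72,.75,.78,.82):print(L,[proj(K,W,bar(L)+y*ey).round(1).tolist() for y in(-60,60)])
sub=im[155:205,260:345]; m=(sub.min(2)>105)
print("rows from 155, cols from 260")
for i,r in enumerate(m):print(155+i,"".join("#" if v else "." for v in r))
im,K,W=cam("side"); sub=im[180:202,218:245].astype(int).sum(2)
for r in sub:print("".join("#" if v<110 else "." for v in r))
```

```text
26.025 [453.9 -24.1 378. ] [-1.   0.1 -0.5]
0.66 [[281.7, 168.0], [322.1, 159.4]]
0.69 [[282.3, 167.5], [323.0, 158.9]]
0.72 [[283.0, 167.0], [323.9, 158.4]]
0.75 [[283.6, 166.6], [324.8, 157.9]]
0.78 [[284.4, 166.3], [325.7, 157.6]]
0.82 [[285.4, 166.0], [327.0, 157.2]]
rows from 155, cols from 260
155 .....................................................................................
156 .....................................................................................
157 ..............................................................####...................
158 .........................................................#########...................
159 ....................................................##############...................
160 ...............................................####################..................
161 ..........................................###################...###..................
162 .....................................###################........###..................
163 ................................###################.............###........
[... 3616 characters left out ...]
......#########...########...#########....##########...#########...#########..######
...........................
...........................
...........................
...........................
...........................
...........................
...........................
...........................
...........................
..............###..........
..............####.........
.............###...........
..........#####............
..........###..............
..........##...............
...........................
...........................
...........................
...........................
...........................
...........................
...........................
```

The lid holds by itself at about 0.72–0.74, the rod hasn't moved, and the robot is clear.

```bash
python3 -c "
from rig import ctrl
print(ctrl.finish_job())"
```

```text
the job is handed in; nothing more can be done
None
```

I handed the job in at about 26 s and got no verdict back: by my measurements the isolator is off, the hasp is swung out, and the lid rests by itself at about 0.73 rad on the seated prop rod, with the robot clear and no contact with the loose items that I saw.

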